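Close and pin the swing strap of a shaft gauging fixture

TASK

A shaft lies in the gauging fixture with the swing strap standing open. Push the strap round over the shaft until it rests fully home in its yellow catch, then take the red-headed locking pin out of its holder and put it down through the strap's eye into the catch until its head sits on the strap, and let go. Leave the shaft in its V-blocks and everything else on the bench where it is.

Things in the scene. Friction and masses are not known exactly. Their poses are not given: they have to be found in the camera images.
- fixture: fixed gauging fixture; dark base plate 240 (x) x 280 (y) x 20 mm, origin under its centre. In its frame (mm): shaft along y at x 0, axis 75 high, in V-blocks at y -85 and 85; hinge post at x 75, y 0; yellow catch block 54 (x) x 46 (y) at x -75, y 0, top 97 high, stop lip on its +y side (y 23 to 35) 112 high; dial gauge at x 83, y 115, 109 high
- catch_hole (a point): centre of the mouth of the vertical hole in the catch block's top, 97 mm above the bench; hole 16 mm across, 57 mm deep, with a 2 mm chamfer
- strap (a joint): angle of the swing strap about its vertical hinge, rad: 0 = closed, against the catch's lip, eye over the hole; grows to 1.6 as it opens (seen from above it opens anticlockwise, its free end moving towards the fixture's -y). It stays where it is left (light friction, about 1.5 N at the free end)
- strap_hinge (a point): on the strap's hinge axis, at half the bar's thickness, 109 mm above the bench. The strap is an aluminium bar 32 mm wide and 22 mm thick (98 to 120 mm above the bench) with a blue end piece 46 mm long and 36 mm wide; it runs from the hinge to 23 mm past the eye
- strap_eye (a point): centre of the strap's eye (vertical through hole 18 mm across, 2 mm chamfer) at the bar's top face, 120 mm above the bench, 150 mm from the hinge axis; moves with the strap
- shaft: loose steel shaft 264 mm long, 36 mm thick, 0.9 kg, lying in the fixture's V-blocks along the fixture's y, its top 93 mm above the bench; origin halfway along, at its underside; not to be moved
- lock_pin: loose locking pin standing upright in a grey holder: steel shank 14 mm thick, 75 mm long with a chamfered foot, then a round red plastic head 30 mm across and 34 mm tall (109 mm over all), 0.12 kg; origin at the centre of its foot, z up along the pin. When seated in the catch its foot is 45 mm above the bench
- red_holder: fixed grey block 70 x 70 x 50 mm that holds the red-headed pin in a vertical hole 16 mm across and 45 mm deep at its centre (the pin's head starts 30 mm above the block's top); origin under its centre
- green_holder: fixed grey block, the same as the red pin's, that holds the green-headed plug; origin under its centre
- plug: loose green-headed gauge plug, otherwise the same shape as the locking pin, in its own grey holder; not used; origin at the centre of its foot
- wrench: loose steel wrench 180 mm long, lying on the bench; origin at the centre of its underside
- oil: loose yellow oil bottle, 54 mm across, 130 mm tall; origin under its centre
- vblock: loose dark steel V-block 60 x 50 x 50 mm; origin under its centre
- collar: loose brass collar, 70 mm across, 30 mm tall; origin under its centre
- spare_shaft: loose short steel shaft 120 mm long, 28 mm thick, lying down; origin under its centre
Not all that is in view belongs to the job. There is more than one size of the lock_pin; the one meant has the size given above.

How it is judged:
By the outcome, as a careful person would: the job done as asked, in the order asked, and still so for the second after the job is handed in, with the robot touching nothing.
It also fails if it takes over 64 s, if anything falls off the work surface, if the arm or the gripper's body presses on something with over 40 N, if the wrist force passes 120 N, or if a joint passes its speed limit or range.

ROBOT

A 7-joint arm with a two-finger parallel gripper is mounted at the origin on the work surface. World frame = base frame: x ahead of the robot, y to its left, z up, the work surface at z = 0. Lengths are in m, angles in degrees, forces in N, time in s.
With the tool pointing down it reaches from about 0.425 to 0.875 m from the base axis. Payload 4.7 kg.
Tool frame: the origin (TCP) lies on the centre line of the jaws, within the pads' length; the fingertips stand 8 mm ahead of it and the grasp point (between the pads) lies 11 mm behind it; z points along the fingers, y is the direction in which the jaws open and shut (so a half turn about z gives the same grasp; the last joint's range is limited). The gripper opens to 85 mm and grips with 20 to 120 N. Pads are 22 mm wide; open, the fingers measure 114 mm over their backs; the gripper's body (76 mm by 85 mm) begins 54 mm behind the grasp point. The pads swing forward as they close: fully open they stand 13 mm farther back than shut.
Start: joints at [-72.416, 18.392, -4.016, 83.108, 1.295, 78.541, -3.26], TCP at [0.188, 0.622, 0.239] pointing down, gripper open.
Joint ranges: [-163.93, 163.93], [-17.29, 119.83], [-79.2, 71.16], [3.27, 140.29], [-89.18, 269.18], [5.43, 117.66], [-154.24, 154.24]. Speed limits (degrees/s): [147.25, 147.25, 180, 180, 180, 180, 180].

INTERFACE

Orientations are given as a 3x3 rotation matrix whose columns are the frame's x, y, z axes.
In Python, from station import ctrl, gripper_to, vision gives the robot as it stands. The module is installed in compiled form; this text tells all that it offers. Calls block until the motion is done:
- ctrl.move_ptp(position, orientation): joint-space move of the TCP to a pose.
- ctrl.move_linear(position, rot=None, vel=0.15): straight line of the TCP; rot=None keeps the orientation; vel is the mean speed in m/s.
- ctrl.set_joints(angles): joint-space move.
- gripper_to(opening, newtons=None): finger opening in m; newtons is the grip in N (None keeps the last); returns when the fingers have stopped.
- ctrl.dwell(seconds).
- ctrl.ik(position, orientation): joint angles nearest the present ones, or None.
- ctrl.get_obs(): the state.
- vision.read_camera(name): name is "scene" or "side" or "wrist"; returns a dict with "color" (420x560x3 uint8, blue, green, red), "camera_matrix" (3x3 intrinsics, pixels), "T" (4x4, takes a point from camera to world coordinates). Camera axes: x right, y down, z forward; pixel columns grow to the right and rows downward; lengths in m; the calibration is good to about 2 mm. A picture is of the moment at which its call begins. There is no depth.
A pose or a line that the arm cannot do raises ctrl.MotionError and nothing moves.
- ctrl.hand_in(): hands the job in, once; it reports no verdict.
The state is a dict: "time_s": time; "qpos": joint angles; "qd": joint speeds; "joint_torque": joint torques, N m; "position": TCP position; "ee_rot": TCP orientation; "force": force on the tool from outside, world axes, zero at the start; "ft_torque": the same for the moment, N m; "grip_width": finger opening in m.
Only numpy, scipy, OpenCV 4.12 (cv2) and the standard library are available. Lean on these libraries where they do the work, as an engineer would, in place of code of your own. Each camera call takes 0.05 s, during which the arm holds its last target. There are 200 camera calls.

## Working session

There is one attempt and no reset: what is moved stays moved. The work goes in short steps, each a Python script; the robot and the scene stay as the last script left them, time stands still between calls to the robot, and variables do not carry over. Pictures are saved under pics/ and viewed, about 8 in all and at most 12, crops included, and the job is handed in when it is done.

```bash
mkdir -p pics
cat > h.py <<'E'
import numpy as np, cv2
from station import ctrl, gripper_to, vision
def snap(n,f):
    c=vision.read_camera(n); np.savez(f'pics/{f}.npz',K=c['camera_matrix'],T=c['T'],im=c['color']); cv2.imwrite(f'pics/{f}.png',c['color']); return c
def load(f): return np.load(f'pics/{f}.npz')
def px2w(f,u,v,z):
    d=load(f);r=d['T'][:3,:3]@np.linalg.inv(d['K'])@[u,v,1];o=d['T'][:3,3];return o+r*(z-o[2])/r[2]
def w2px(f,p):
    d=load(f);q=d['K']@(d['T'][:3,:3].T@(np.asarray(p)-d['T'][:3,3]));return q[:2]/q[2]
E
python3 - <<'E'
from h import *
a=[snap(n,n+'0') for n in('scene','side','wrist')]
for c in a: print(c['T'].round(3).tolist(),c['camera_matrix'].round(1).tolist())
cv2.imwrite('pics/sc.png',cv2.resize(a[0]['color'],(800,600),interpolation=cv2.INTER_CUBIC))
cv2.imwrite('pics/sd.png',cv2.resize(a[1]['color'],(800,600),interpolation=cv2.INTER_CUBIC))
print(ctrl.get_obs())
E
```

```text
[[0.207, 0.841, -0.5, 1.028], [0.978, -0.181, 0.101, -0.151], [-0.005, -0.51, -0.86, 0.932], [0.0, 0.0, 0.0, 1.0]] [[389.1, 0.0, 284.4], [0.0, 389.1, 215.0], [0.0, 0.0, 1.0]]
[[0.754, -0.414, 0.509, 0.049], [-0.656, -0.477, 0.584, -0.621], [0.001, -0.775, -0.632, 0.745], [0.0, 0.0, 0.0, 1.0]] [[384.4, 0.0, 279.2], [0.0, 384.4, 213.2], [0.0, 0.0, 1.0]]
[[0.289, 0.905, 0.311, 0.108], [0.957, -0.273, -0.095, 0.646], [-0.001, 0.325, -0.946, 0.373], [0.0, 0.0, 0.0, 1.0]] [[338.0, 0.0, 282.7], [0.0, 338.0, 209.7], [0.0, 0.0, 1.0]]
{'time_s': 0.15, 'qpos': array([-72.41605334,  18.42900082,  -4.01630334,  83.15925333,
         1.29544753,  78.5392351 ,  -3.26059838]), 'qd': array([ 0.10623667, -0.16901558,  0.04892576, -0.2031476 ,  0.01470345,
        0.05554686, -0.00693755]), 'joint_torque': array([ 2.75411521e-04, -4.94090044e+01, -3.82731361e-01, -3.14685345e+01,
        1.30775178e-02,  8.20350921e-03, -2.35469577e-05]), 'position': array([0.18753726, 0.62195406, 0.2384747 ]), 'ee_rot': array([[-9.57448956e-01,  2.88602476e-01, -3.27502548e-04],
       [ 2.88602648e-01,  9.57447936e-01, -1.40054021e-03],
       [-9.06327327e-05, -1.43546386e-03, -9.99998966e-01]]), 'force': array([0.18988819, 0.01071501, 0.28325094]), 'ft_torque': array([-0.02650681, -0.05799533, -0.01357222]), 'grip_width': 0.08537287296980058}
```

View pics/sc.png

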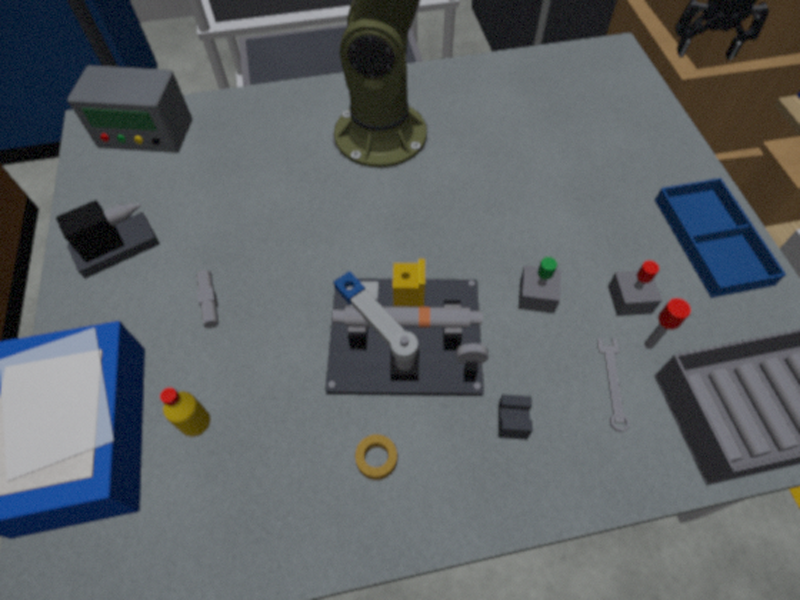

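View pics/sd.png

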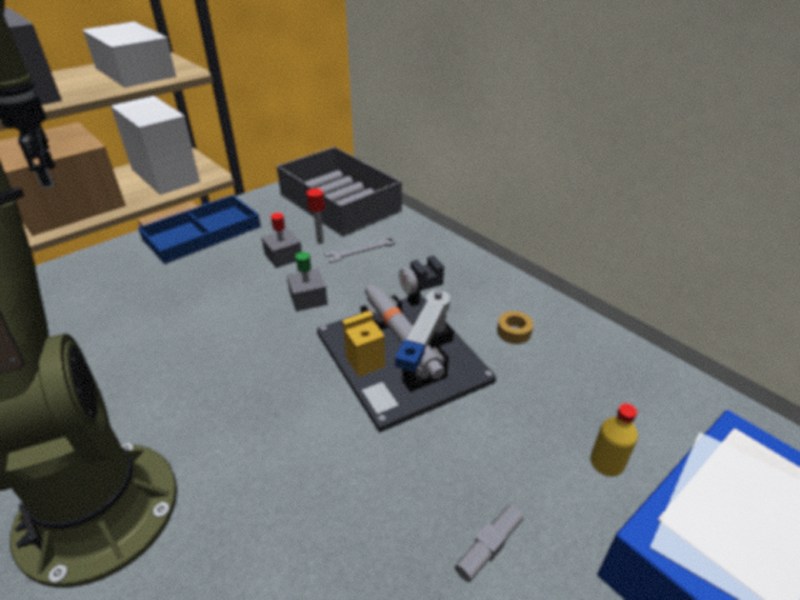

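Scene picture (800-px scale): catch hole is near (405,275), the strap eye near (349,287) and the hinge near (404,341). Look-alikes for the pin are the red pin in its holder (648,271), a larger red-headed pin standing free (675,313), the green plug (547,267) and the oil cap (169,396). I choose the red pin in the grey holder and check it in a close crop.

Run:
```python
from h import *
s=load('scene0')['im'];d=load('side0')['im']
def crop(im,x,y,w=100,h=75): return cv2.resize(im[y:y+h,x:x+w],(400,300),interpolation=cv2.INTER_CUBIC)
# scale x4
m=np.vstack([np.hstack([crop(s,225,180),crop(d,230,190)]),np.hstack([crop(s,400,170),crop(d,170,120)])])
cv2.imwrite('pics/m.png',m)
for n,u,v,z in [('hole',405,275,.097),('eye',349,287,.12),('hinge',404,341,.122),('pinheadtop',648.5,266,.114),('big',676,305,.15),('green',547,262,.114)]:
    print(n,px2w('scene0',u*.7,v*.7,z).round(4))
for n,u,v,z in [('hole',365,333,.097),('eye',409,352,.12),('hinge',438,296,.122),('pinheadtop',277.5,217,.114),('green',303,257,.114)]:
    print(n,px2w('side0',u*.7,v*.7,z).round(4))
```

```text
hole [ 0.4757 -0.041   0.097 ]
eye [ 0.495  -0.1443  0.12  ]
hinge [ 0.6191 -0.0727  0.122 ]
pinheadtop [0.5596 0.3859 0.114 ]
big [0.6619 0.3732 0.15  ]
green [0.5131 0.2119 0.114 ]
hole [ 0.4748 -0.0424  0.097 ]
eye [ 0.4852 -0.1461  0.12  ]
hinge [ 0.6219 -0.0731  0.122 ]
pinheadtop [0.5564 0.379  0.114 ]
green [0.5112 0.2061 0.114 ]
```

View pics/m.png

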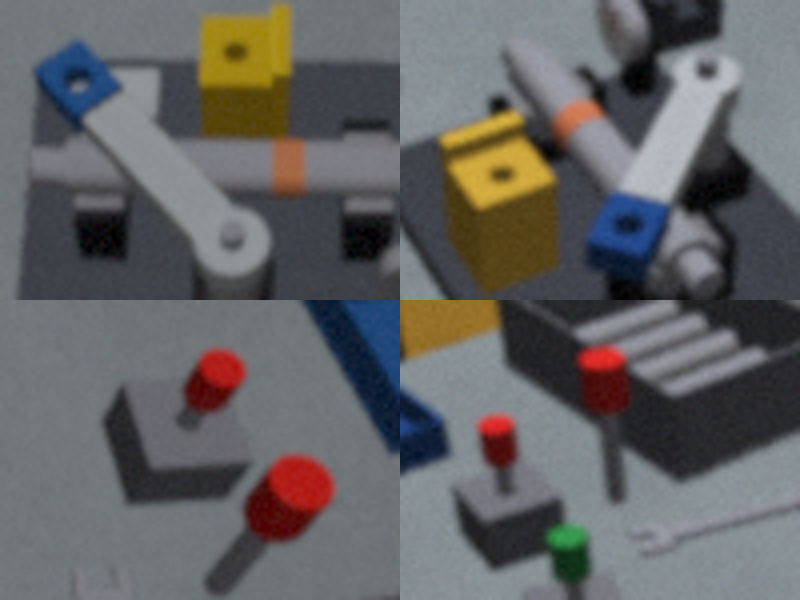

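Bottom-left crop shows the smaller red pin in the grey holder (shank enters at about (188,425)). The larger one, at (290,500), stands free on the bench, so it is the decoy. The geometry agrees: hole to hinge 149 mm, eye to hinge 149 mm, strap angle about 0.72 rad. Next is a look from above the pin, then the strap stand-off.

```bash
cat >> h.py <<'E'
def R(h):
    h=np.radians(h);c,s=np.cos(h),np.sin(h);return np.array([[c,s,0],[s,-c,0],[0,0,-1.]])
H=np.array([.6205,-.073]); F=167.6
def push_pose(th,gap,z,r=.15):
    f=np.radians(F)+th; u=np.array([np.cos(f),np.sin(f)]); n=np.array([-u[1],u[0]])
    p=H+r*u+(.018+.011+gap)*n
    return np.r_[p,z],R(np.degrees(f)-90)
E
python3 - <<'E'
from h import *
print('pin sc',px2w('scene0',456,186.75,.114),'side',px2w('side0',194.5,151.75,.114),'bigbase',px2w('scene0',454,241,0))
gripper_to(.055,40)
ctrl.move_ptp([.558,.383,.239],R(124.5)); ctrl.dwell(.2)
snap('wrist','w1')
print(ctrl.get_obs()['position'],ctrl.get_obs()['time_s'])
p,r=push_pose(.72,.025,.2)
ctrl.move_ptp(p,r); ctrl.dwell(.2); snap('wrist','w2')
o=ctrl.get_obs();print(o['position'],o['time_s'],o['qpos'].round(1))
m=np.hstack([load('w1')['im'],load('w2')['im']]);cv2.imwrite('pics/w12.png',cv2.resize(m,(800,300),interpolation=cv2.INTER_AREA))
for t in(.72,.4,0): 
  q=ctrl.ik(*push_pose(t,0,.113)); print(q)
E
```

```text
pin sc [0.56228759 0.39023115 0.114     ] side [0.55755125 0.37931601 0.114     ] bigbase [0.66036804 0.38527418 0.        ]
[0.55723995 0.38402455 0.23897747] 2.425
[ 0.51548634 -0.19212486  0.19996626] 4.75 [-19.3   8.6  40.8 101.9  -5.9  71.7  51.9]
[-19.7624485   11.33571379  39.49367712 109.91931959  -8.1753473
  61.53264163  51.94867417]
[-25.69041857   6.04710376  39.96351884 114.65305321  -4.44661542
  60.77866606  26.80819497]
[-32.25294548   2.51322824  38.5928507  117.48964026  -1.79992042
  60.55764026  -5.20200668]
```

View pics/w12.png

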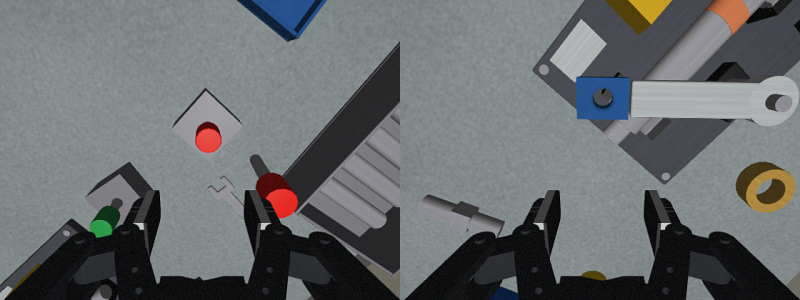

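The wrist views show the pin head at about (208,140) left, and on the right the strap level in the image with its eye at about (602,97), clear of the fingers. I compute these positions and then push.

Run:
```python
from h import *
print('eye',px2w('w2',202.5*1.4,97*1.4,.12),'hinge',px2w('w2',378*1.4,102*1.4,.125))
im=load('w1')['im'].astype(int)
for thr in(150,200,230):
  m=((im[...,2]>thr)&(im[...,1]<100)).astype(np.uint8)
  n,l,s,c=cv2.connectedComponentsWithStats(m)
  for i in range(1,n):
    if s[i,4]>100: print(thr,s[i],c[i].round(1),px2w('w1',*c[i],.114).round(4))
cv2.imwrite('pics/c.png',np.hstack([cv2.resize(load('w1')['im'][150:250,240:340],(400,400),interpolation=cv2.INTER_CUBIC),cv2.resize(load('w2')['im'][90:190,240:340],(400,400),interpolation=cv2.INTER_CUBIC)]))
```

```text
eye [ 0.4884819  -0.14074876  0.12      ] hinge [ 0.62259755 -0.0708293   0.125     ]
150 [274 180  36  34 964] [291.4 196.5] [0.5604 0.3926 0.114 ]
150 [ 372  264   45   42 1241] [396.1 282.8] [0.6816 0.3801 0.114 ]
200 [274 180  35  34 932] [291.3 196.6] [0.5604 0.3925 0.114 ]
200 [ 372  265   45   41 1214] [396.1 282.8] [0.6817 0.3801 0.114 ]
230 [274 180  35  34 782] [291.5 196.6] [0.5605 0.3926 0.114 ]
230 [372 265  45  40 629] [393.1 279.7] [0.6774 0.3809 0.114 ]
```

View pics/c.png

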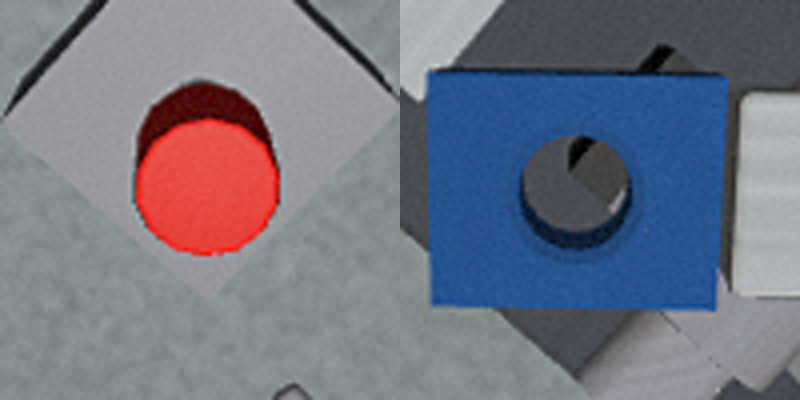

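Run:
```python
from h import *
gripper_to(0,40)
z=.1135
ctrl.move_linear(push_pose(.72,.025,z)[0],vel=.15); ctrl.dwell(.2)
f0=ctrl.get_obs()['force']
ctrl.move_linear(*push_pose(.70,.004,z),vel=.08)
def st(t,v):
    p,r=push_pose(t,0,z); ctrl.move_linear(p,r,vel=v); o=ctrl.get_obs(); return o,float((o['force']-f0)[:2]@r[:2,0])
for t in(.58,.46,.34,.22,.12,.07):
    o,f=st(t,.08); print(t,round(f,1),o['time_s'])
while t>-.09:
    t-=.008; o,f=st(t,.03); print(round(t,3),round(f,1))
    if f<-9: break
ctrl.dwell(.2);o=ctrl.get_obs();print(o['force']-f0,o['position'],o['time_s'])
```

```text
0.58 0.8 7.1167
0.46 0.5 7.4917
0.34 -0.8 7.8667
0.22 -0.6 8.2417
0.12 -0.1 8.5833
0.07 -0.3 8.8333
0.062 -0.4
0.054 -1.3
0.046 -0.9
0.038 -0.5
0.03 0.3
0.022 -1.6
0.014 0.0
0.006 -0.4
-0.002 -0.9
-0.01 -0.8
-0.018 -1.4
-0.026 -6.1
-0.034 -7.5
-0.042 -10.0
[ -1.96003422 -10.11279207   2.17040962] [ 0.4675086  -0.0661535   0.11347383] 12.5333
```

Run:
```python
from h import *
ctrl.move_linear(push_pose(-.02,.015,.1135)[0],vel=.1)
p=push_pose(-.02,.015,.245)[0]; ctrl.move_linear(p,vel=.25)
ctrl.move_ptp([.475,-.041,.245],R(80)); ctrl.dwell(.4); snap('wrist','w3')
gripper_to(.055,40)
o=ctrl.get_obs();print(o['position'],o['time_s'])
ctrl.move_ptp([.5605,.3925,.239],R(124.5)); ctrl.dwell(.4); snap('wrist','w4')
o=ctrl.get_obs();print(o['position'],o['time_s'])
f=lambda n:cv2.resize(load(n)['im'][125:285,200:360],(400,400),interpolation=cv2.INTER_CUBIC)
cv2.imwrite('pics/c2.png',np.hstack([f('w3'),f('w4')]))
im=load('w4')['im'].astype(int);m=((im[...,2]>200)&(im[...,1]<100)).astype(np.uint8)
n,l,s,c=cv2.connectedComponentsWithStats(m)
for i in range(1,n):
    if s[i,4]>100: print(s[i],c[i].round(1),px2w('w4',*c[i],.114).round(4))
```

```text
[ 0.47499989 -0.04098598  0.24500512] 14.8417
[0.56053257 0.39233644 0.23913099] 16.9167
[265 185  35  34 918] [282.1 201.6] [0.5604 0.3925 0.114 ]
[367 269  40  38 816] [390.6 284.8] [0.6828 0.3832 0.114 ]
```

View pics/c2.png

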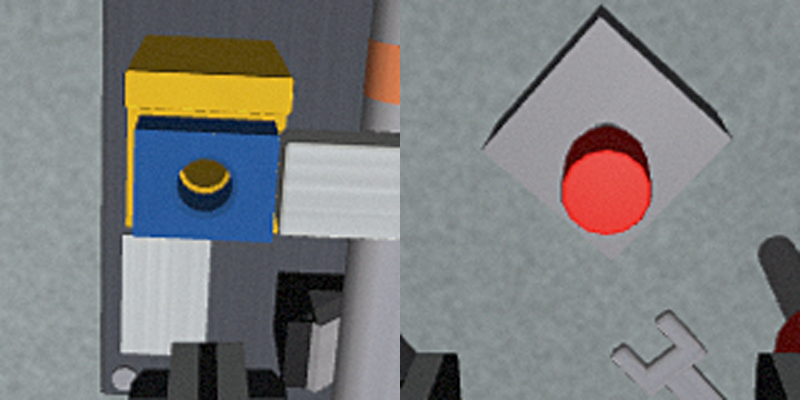

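The left crop shows the blue end lying against the yellow lip, with the eye at (205,184). The right crop shows the red head at (607,192), nearly the same tool-frame position, so camera bias cancels. Now the grasp.

Run:
```python
from h import *
e=px2w('w3',282,198.6,.12);print('eye',e)
ctrl.move_linear([.5604,.3925,.150],vel=.2)
ctrl.move_linear([.5604,.3925,.0905],vel=.08); ctrl.dwell(.2)
f0=ctrl.get_obs()['force']
gripper_to(.02,60); ctrl.dwell(.2)
o=ctrl.get_obs();print(o['grip_width'],o['force']-f0,o['time_s'],o['position'])
ctrl.move_linear([.5604,.3925,.17],vel=.08)
o=ctrl.get_obs();print(o['grip_width'],o['force']-f0)
ctrl.move_linear([.5604,.3925,.235],vel=.15)
ctrl.move_ptp([e[0],e[1],.235],R(80)); ctrl.dwell(.4)
o=ctrl.get_obs();print(o['grip_width'],o['force']-f0,o['position'],o['time_s'])
a=snap('wrist','w5');b=snap('side','s5');snap('scene','c5')
f=lambda im,x,y:cv2.resize(im[y:y+120,x:x+160],(400,300),interpolation=cv2.INTER_CUBIC)
cv2.imwrite('pics/c5.png',np.hstack([cv2.resize(a['color'],(400,300)),f(b['color'],190,150)]))
```

```text
eye [ 0.47586489 -0.03808337  0.12      ]
0.02823958003841676 [-0.77730114 -0.94790933  4.68319037] 19.15 [0.56059764 0.39267215 0.09104389]
0.028281061751662 [-0.44944705  0.01160041 -2.10961064]
0.028273874604067793 [-0.37616313  0.27976084 -1.60951814] [ 0.47597951 -0.0378898   0.23496203] 22.8917
```

View pics/c5.png

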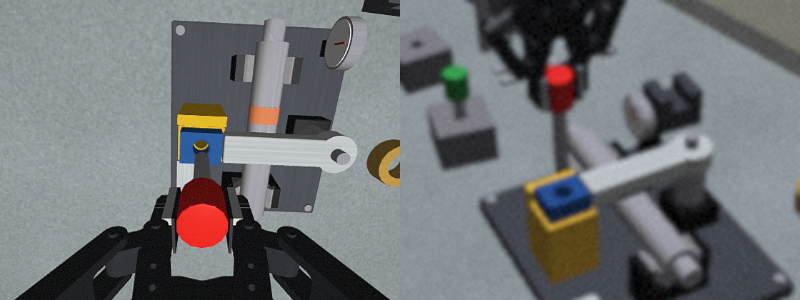

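The pin is held upright above the strap, with its foot over the eye at (202,150) in the wrist view, and the strap is home. I lower it with force checks.

```bash
cat > ins.py <<'E'
from h import *
import sys
e=ctrl.get_obs()['position'].copy(); f0=ctrl.get_obs()['force']; R80=R(80)
z=.215; ctrl.move_linear([e[0],e[1],z],vel=.1)
off=np.zeros(2)
while z>.1312:
    z=max(z-.004,.1312); ctrl.move_linear([e[0]+off[0],e[1]+off[1],z],R80,vel=.04)
    o=ctrl.get_obs(); f=o['force']-f0; print(round(z,4),f.round(1),o['position'].round(4),round(o['time_s'],1),o['ft_torque'].round(2))
    if f[2]>12 or np.hypot(*f[:2])>12: print('stop'); break
E
python3 ins.py
```

```text
0.211 [-0.  -0.5  1. ] [ 0.4759 -0.0381  0.2111] 23.6 [-0.01 -0.03 -0.02]
0.207 [ 0.5 -1.1  1.6] [ 0.4757 -0.0381  0.2068] 23.9 [ 0.02 -0.06  0.03]
0.203 [ 0.1 -1.2  1.1] [ 0.4756 -0.0381  0.2027] 24.1 [-0.03  0.02  0.01]
0.199 [ 0.7 -0.6  1.7] [ 0.4756 -0.0381  0.1987] 24.4 [ 0.01 -0.04 -0.04]
0.195 [ 0.6 -0.4  1. ] [ 0.4757 -0.0381  0.1947] 24.6 [-0.01  0.06 -0.03]
0.191 [ 0.4 -0.8  1.6] [ 0.4757 -0.0381  0.1907] 24.9 [-0.03 -0.    0.03]
0.187 [ 0.5 -0.4  0.5] [ 0.4756 -0.0381  0.1867] 25.1 [ 0.01  0.02 -0.02]
0.183 [1.  0.5 0.5] [ 0.4757 -0.0381  0.1827] 25.4 [-0.02  0.01  0.06]
0.179 [-0.  -0.9  0.7] [ 0.4757 -0.0381  0.1787] 25.6 [-0.01  0.11 -0.  ]
0.175 [-0.3 -1.   0.4] [ 0.4757 -0.038   0.1746] 25.9 [-0.04  0.14 -0.02]
0.171 [-0.2 -1.1 -0.1] [ 0.4757 -0.0381  0.1706] 26.1 [-0.1   0.19 -0.  ]
0.167 [-0.5 -0.9  1. ] [ 0.4757 -0.0381  0.1666] 26.4 [-0.17  0.25  0.01]
0.163 [-1.  -1.2 -0.8] [ 0.4757 -0.0381  0.1626] 26.6 [-0.15  0.32 -0.  ]
0.159 [-1.  -0.2 -0.5] [ 0.4757 -0.0381  0.1586] 26.9 [-0.16  0.38  0.07]
0.155 [-1.1 -1.2 -0.9] [ 0.4757 -0.0381  0.1546] 27.1 [-0.13  0.44 -0.02]
0.151 [-1.1 -0.1  0.5] [ 0.4757 -0.0381  0.1506] 27.4 [-0.2   0.47 -0.01]
0.147 [-0.6 -1.5 -0.1] [ 0.4757 -0.0381  0.1466] 27.6 [-0.2   0.51  0.02]
0.143 [-2.  -0.2  0.6] [ 0.4757 -0.0381  0.1426] 27.9 [-0.2   0.54  0.04]
0.139 [-2.2 -1.9 -0.8] [ 0.4757 -0.0381  0.1386] 28.1 [-0.25  0.6   0.02]
0.135 [-2.2 -1.4 -1.3] [ 0.4756 -0.0381  0.1346] 28.4 [-0.28  0.66  0.01]
0.1312 [-2.9 -1.8  0.5] [ 0.4757 -0.0382  0.131 ] 28.6 [-0.36  0.86 -0.04]
```

It went in freely. I release, retreat and check.

Run:
```python
from h import *
p=ctrl.get_obs()['position']
ctrl.move_linear([p[0],p[1],.1302],vel=.02)
gripper_to(.055,40); ctrl.dwell(.3)
ctrl.move_linear([p[0],p[1],.26],R(80),vel=.12); ctrl.dwell(.3)
w=snap('wrist','w6')
ctrl.move_ptp([.45,.25,.3],R(110)); ctrl.dwell(.3)
c=snap('scene','c6');s=snap('side','s6')
print(ctrl.get_obs()['time_s'],ctrl.get_obs()['grip_width'])
for n in('c6','s6'):
    for z in(.12,.154): print(n,z,w2px(n,[.4757,-.0381,z]).round(1))
f=lambda im,x,y,w,h:cv2.resize(im[y:y+h,x:x+w],(400,300),interpolation=cv2.INTER_CUBIC)
cv2.imwrite('pics/c6.png',np.vstack([np.hstack([f(w['color'],180,100,160,120),f(s['color'],220,170,120,90)]),np.hstack([f(c['color'],225,160,120,90),cv2.resize(c['color'],(400,300))])]))
```

```text
32.675 0.054859114855108956
c6 0.12 [284.5 187.2]
c6 0.154 [284.5 179.3]
s6 0.12 [254.4 225.2]
s6 0.154 [253.8 214.6]
```

View pics/c6.png

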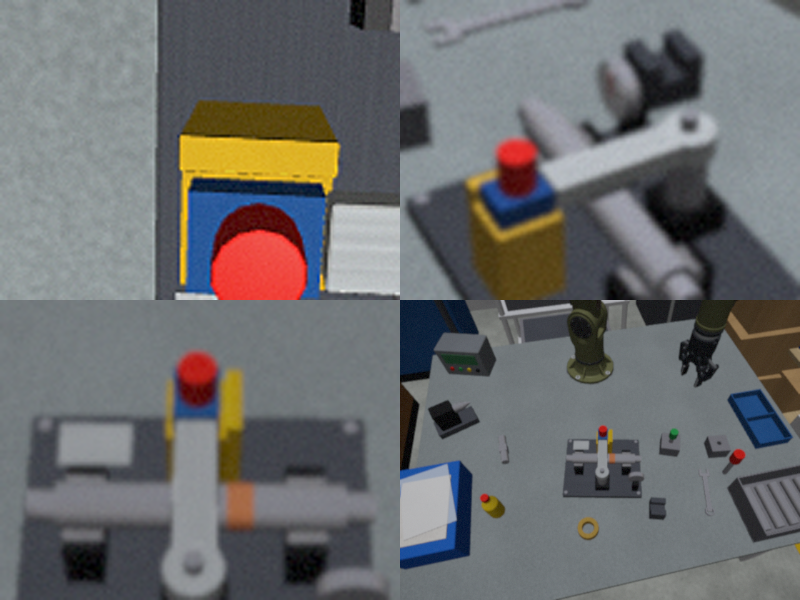

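Run:
```python
from h import *
g=lambda n,x,y,z:px2w(n,200+x/2.5,125+y/2.5,z)
a=g('w3',205,130,.12);b=g('w3',205,238,.12);l1=g('w3',210,107,.112);l0=g('w3',210,71,.112)
print(a,b,l1,l0,'width',np.linalg.norm(a-b),'lip',np.linalg.norm(l1-l0),'gap',l1-a)
im=load('w3')['im'];cv2.imwrite('pics/g.png',cv2.resize(im[145:225,240:320],(600,600),interpolation=cv2.INTER_CUBIC))
```

```text
[ 0.47898713 -0.0205815   0.12      ] [ 0.47260417 -0.05636149  0.12      ] [ 0.48155107 -0.0152875   0.112     ] [ 0.48356313 -0.00388208  0.112     ] width 0.036344867899110636 lip 0.011581540596205487 gap [ 0.00256393  0.005294   -0.008     ]
```

View pics/g.png

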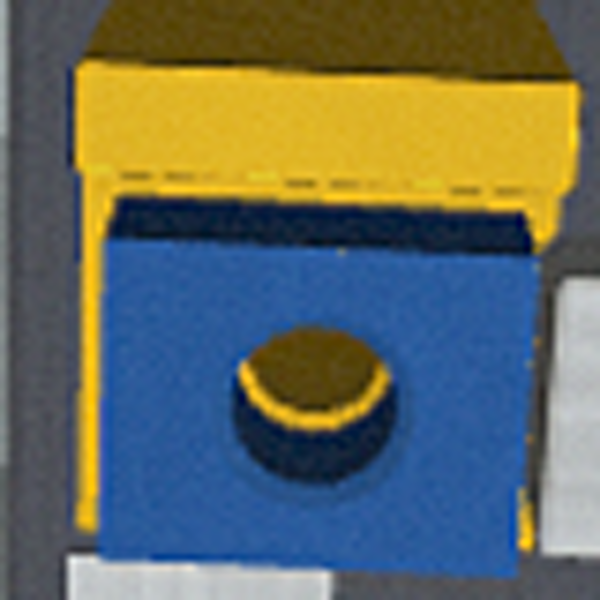

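The gap between blue end and lip measures about 5.5 mm. The given dimensions put it at 5 mm when closed (lip at 23 mm, end piece half-width 18 mm), so the strap is home, as the push force showed. Handing in.

```bash
python3 -c "
from h import *
ctrl.hand_in()"
```

```text
the job is handed in; nothing more can be done
```

I pushed the strap closed, put the red-headed pin through its eye into the catch, let go, moved the arm clear and handed in at about 33 s. `hand_in` gives no verdict, so the outcome rests on my own checks.

- **Strap:** I pushed until the stop pushed back with about 10 N. The gap between the blue end and the lip measures about 5.5 mm, where the given dimensions make it 5 mm when fully closed. That difference is within my measuring error.
- **Pin:** I took the red pin from its holder and left the larger one standing free on the bench. It went in to full depth with no more than about 3 N of side force, though the wrist moment rose to 0.9 N m by the end. In the final scene and side pictures, the head sits on the strap within about 1.5 px of where a seated pin should be.
- **Rest of the bench:** In the final pictures the shaft is in its V-blocks and nothing else appears to have moved.
- **Disagreement:** The side camera's first position for the pin was about 13 mm off in y from the wrist camera's. I used the wrist view, and the grasp and fit bore it out.

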